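Check the urn base's terminals and hold its reset plunger

TASK

The drinks urn's warming base has tripped: take the tester pen out of its stand and, with the pen's tip, touch the top of the round terminal stud for a moment and then the top of the square one, to check that both are dead. Then press the spring-loaded reset plunger down with the pen's tip until the plunger's top is flush with the rim of its collar, never right to the bottom (that trips it again), and keep it there: the program finishes while the gripped pen is still holding the plunger flush. Leave everything else on the table standing where it is.

Things in the scene. Friction and masses are not known exactly. Their poses are not given: they have to be found in the camera images.
- base: Low square steel appliance (warming base of the urn), fixed, 200 x 200 x 60 mm, flat grey top 60 mm over the table; origin at the centre of its underside, z up. On its top four units, each on a black foot 52 x 52 x 8 mm, stand in a 2 x 2 square 86 mm apart: round stud, square stud, reset plunger, fuse cap. Which unit is in which place varies.
- fuse: Fixed unit with a wide low black fuse cap with a slot, 38 mm across, its top 18 mm over the base's top; no part in the job. Origin at the centre of the foot's underside.
- round_stud: Fixed unit with the round terminal stud, bare brass, upright cylinder 24 mm across; origin at the centre of the foot's underside, z up.
- round_top (a point): Centre of the flat top of the round stud, 25 mm over the base's top (85 mm over the table).
- square_stud: Fixed unit with the square terminal stud, bare brass, upright 24 x 24 mm block; origin at the centre of the foot's underside, z up.
- square_top (a point): Centre of the flat top of the square stud, 25 mm over the base's top (85 mm over the table).
- collar_rim (a point): Centre of the rim of the aluminium collar round the reset plunger (outside 38 mm, inside 30 mm across), 26 mm over the base's top (86 mm over the table); fixed.
- plunger_top (a point): Centre of the flat top of the reset plunger, an upright grey cylinder 22 mm across inside the collar; released, it stands 10 mm above the collar's rim (96 mm over the table). It moves down with the plunger.
- plunger (a joint): How far the reset plunger is pressed straight down, m: 0 released, 0.010 flush with the collar's rim, 0.018 right at the bottom. A spring pushes it up: 2.5 N at 0, 7 N at flush, 10.6 N at the bottom; it comes up again when let go.
- stand: Fixed grey block 70 x 70 x 65 mm with an 18 mm hole in the middle, in which the pen stands upright, tip down; origin at the centre of its underside.
- pen: Loose round tester pen, 150 mm long, about 70 g, no lead; origin at its tip, z towards its butt. From the tip: steel tip 6 mm across, 20 mm long; black cone and shank up to 14 mm across; black flange 28 mm across from 60 to 66 mm; white grip 18 mm across from 66 to 150 mm. It starts upright in the stand, tip down, flange resting on the stand's top, tip 5 mm over the table; lift it 60 mm to clear.
- pen_grip (a point): Centre of the pen's white grip, on its axis, 108 mm from the tip (42 mm below the butt end): where to grasp it from above.
- pen_tip (a point): End of the pen's steel tip, on its axis.
- stirrers: Open white tub of wooden stirrers, 75 x 105 x 60 mm. Bystander, loose; origin at the centre of its underside.
- cup: Brown paper cup, 72 mm across the rim, 90 mm high. Bystander, loose; origin at the centre of its underside.
- travel_cup: White travel cup with a blue lid, 85 mm across, 139 mm high. Bystander, loose; origin at the centre of its underside.
- coffee_jar: Amber glass jar with a black cap, 76 mm across, 110 mm high. Bystander, loose; origin at the centre of its underside.
- sugar_tub: Clear open tub with white filling, 100 x 140 x 50 mm. Bystander, loose; origin at the centre of its underside.
- cover: Steel service cover lying flat, 90 x 90 mm, 3 mm thick with one 20 mm high edge. Bystander, loose; origin at the centre of its underside.
Mind the look-alikes: they are no part of the job. Of the things that look like the pen, the larger one is meant.

How it is judged:
On the way, in this order (a step that is already met when the one before it is completed fails the run):
1. the gripped pen's tip touches the top of the round stud (contact force between pen and round_stud above 0.3 N and distance between pen_tip and round_top below 0.0165 m and contact force between the fingers and pen above 1 N), for 0.1 s.
2. then the gripped pen's tip touches the top of the square stud (contact force between pen and square_stud above 0.3 N and distance between pen_tip and square_top below 0.0165 m and contact force between the fingers and pen above 1 N), for 0.1 s.
3. then the pen's tip holds the plunger flush with the collar's rim, within 3 mm (value of joint plunger between 0.007 and 0.013 m and distance between pen_tip and plunger_top below 0.013 m and contact force between pen and plunger above 1.5 N and contact force between the fingers and pen above 1 N and contact force between each of the arm, the fingers and plunger below 0.1 N), for 0.5 s.
At the end, for the whole second after the job is handed in: The plunger is held pressed by the pen's tip, steadily, 7 to 13 mm down (its top within 3 mm of the collar's rim), by at least 1.5 N; the pen is gripped by the fingers and neither fingers nor arm touch the plunger; bystanders are within 30 mm of where they started (all of step 3 and velocity of joint plunger between -0.01 and 0.01 m/s and distance of each of stirrers, cup, travel_cup, coffee_jar, sugar_tub, cover from where it was at the start of the episode below 0.03 m); the arm keeps its last pose, push and grip.
It fails at once if the plunger is pressed (nearly) to the bottom, more than 16 mm (value of joint plunger above 0.016 m).
It fails at once if a bystander is pushed more than 30 mm or knocked over (distance of any of stirrers, cup, travel_cup, coffee_jar, sugar_tub, cover from where it was at the start of the episode above 0.03 m or angle between any of stirrers, cup, travel_cup, coffee_jar, sugar_tub, cover's own z axis and vertical above 0.5 rad).
It also fails if it takes over 54 s, if anything falls off the work surface, if the arm or the gripper's body presses on something with over 40 N, if the wrist force passes 120 N, or if a joint passes its speed limit or range.

ROBOT

A 6-joint arm with a two-finger parallel gripper is mounted at the origin on the work surface. World frame = base frame: x ahead of the robot, y to its left, z up, the work surface at z = 0. Lengths are in m, angles in rad, forces in N, time in s.
With the tool pointing down it reaches from about 0.35 to 0.775 m from the base axis. Payload 7.3 kg.
Tool frame: the origin (TCP) lies on the centre line of the jaws, within the pads' length; the fingertips stand 25 mm ahead of it and the grasp point (between the pads) lies 6 mm ahead of it; z points along the fingers, y is the direction in which the jaws open and shut (so a half turn about z gives the same grasp; the last joint's range is limited). The gripper opens to 92 mm and grips with 3 to 60 N. Pads are 19 mm wide; open, the fingers measure 130 mm over their backs; the gripper's body (75 mm by 190 mm) begins 47 mm behind the grasp point.
Start: joints at [1.108, 0.342, 1.524, -0, 1.275, -0.146], TCP at [0.164, 0.499, 0.227] pointing down, gripper open.
Joint ranges: [-2.53, 2.53], [-0.77, 2.02], [0.04, 2.7], [-1, 4.14], [0.28, 2.66], [-3.11, 3.11]. Speed limits (rad/s): [2.57, 2.57, 3.14, 3.14, 3.14, 3.14].

INTERFACE

Orientations are given as [roll, pitch, yaw] about the fixed x, y, z axes, in that order (R = Rz(yaw) Ry(pitch) Rx(roll)).
In Python, from cell import telemetry, read_camera, workorder gives the robot as it stands.
- The arm moves only by the shell command python3 -m creep 'ROWS' [FORCE]. ROWS is JSON, one flat list of numbers, 5 for each row, row after row: the opening, from 0 (shut) to 1 (fully open), then the shift along the world's x, y, z in m, then the turn about the world's z in rad. A call has 1 to 12 rows; each row shifts and turns the pose as measured when the row begins; what a row does not reach is not made up. A row lasts 1/8 s, in which the tool goes at most 62.5 mm and 10.7 degrees, less where a joint would pass 70% of its speed; a pose out of reach is approached as far as the arm can. A call is refused whole if a number of a shift passes 0.0625 or a number of a turn 0.188, either way. A call with a gripper value outside its range is refused whole. The fingers move at their own pace and stop on an object; FORCE is the grip in N (left out, the last holds). Time passes only in rows, so rows that do not move let the fingers close. It gives the time, the measured TCP pose, the force and the opening at its end, in the units of the state.
- telemetry.observe(): the state, without advancing time (a new reading comes with each control period).
- read_camera(name): name is "side" or "top"; returns a dict with "image" (480x640x3 uint8, red, green, blue), "fovy" (degrees; the focal length in pixels is half the picture's height over the tangent of half this angle, whatever the lens; pixels are square), "cx", "cy" (the principal point, pixels), "R" (3x3) and "t" (3): a world point X has camera coordinates R X + t. Camera axes: x right, y down, z forward; pixel columns grow to the right and rows downward; lengths in m; the calibration is good to about 2 mm. A picture is of the moment at which its call begins. There is no depth.
- workorder.hand_in(): hands the job in, once; it reports no verdict.
The state is a dict: "time": time; "qpos": joint angles; "qvel": joint speeds; "joint_efforts": joint torques, N m; "tool_pos": TCP position; "tool_rot": TCP orientation; "contact_force": force on the tool from outside, world axes, zero at the start; "torque": the same for the moment, N m; "opening": finger opening in m.
Only numpy, scipy, OpenCV 4.12 (cv2) and the standard library are available. Lean on these libraries where they do the work, as an engineer would, in place of code of your own. Each camera call takes 0.05 s, during which the arm holds its last target.

## Working session

There is one attempt and no reset: what is moved stays moved. The work goes in short steps, Python scripts to look and compute and a shell command to move; the robot and the scene stay as the last step left them, time stands still between calls to the robot, and variables do not carry over. Pictures are saved under pics/ and viewed, and the job is handed in when it is done.

```bash
mkdir -p pics; ls
cat > h.py <<'E'
import numpy as np, cv2
from cell import telemetry, read_camera, workorder
def save(n,im): cv2.imwrite(f'pics/{n}.png',cv2.cvtColor(im,cv2.COLOR_RGB2BGR))
def ray(c,u,v):
    f=240/np.tan(np.radians(c['fovy'])/2)
    R=np.array(c['R']);t=np.array(c['t'])
    d=R.T@np.array([(u-c['cx'])/f,(v-c['cy'])/f,1]); return -R.T@t,d/np.linalg.norm(d)
def plane(c,u,v,z):
    o,d=ray(c,u,v); return o+d*(z-o[2])/d[2]
def proj(c,X):
    f=240/np.tan(np.radians(c['fovy'])/2)
    p=np.array(c['R'])@np.array(X)+np.array(c['t']); return c['cx']+f*p[0]/p[2],c['cy']+f*p[1]/p[2]
def tri(c1,p1,c2,p2):
    o1,d1=ray(c1,*p1);o2,d2=ray(c2,*p2)
    A=np.stack([d1,-d2],1);s=np.linalg.lstsq(A,o2-o1,rcond=None)[0]
    a=o1+d1*s[0];b=o2+d2*s[1];return (a+b)/2,np.linalg.norm(a-b)
E
python3 - <<'E'
from h import *
import pickle
for n in('top','side'):
    c=read_camera(n);save(n+'0',c['image']);pickle.dump(c,open(n+'0.pkl','wb'))
    print(n,{k:v for k,v in c.items() if k!='image'})
print(telemetry.observe())
E
```

```text
pics
top {'fovy': 52.65720007133869, 'cx': 317.77904553275465, 'cy': 241.76526125138344, 'R': array([[-0.00790519, -0.99982228,  0.01711505],
       [-0.99116256,  0.00556796, -0.13253591],
       [ 0.13241706, -0.01801152, -0.99103043]]), 't': array([-0.01774159,  0.5546841 ,  0.97526535])}
side {'fovy': 43.73391160726816, 'cx': 321.6921059541627, 'cy': 246.86129609824877, 'R': array([[-0.89880548, -0.43807945,  0.01533341],
       [-0.32616311,  0.64499839, -0.69108227],
       [ 0.29285891, -0.62614972, -0.72261344]]), 't': array([0.49347007, 0.25567503, 1.02897242])}
{'time': 0.1, 'qpos': array([ 1.10797834e+00,  3.42627143e-01,  1.52488784e+00,  2.85840028e-05,
        1.27537326e+00, -1.46009833e-01]), 'qvel': array([ 0.00155429, -0.00218489, -0.00272101,  0.00108586,  0.00092537,
        0.00041014]), 'joint_efforts': array([ 1.95729619e-03, -4.32000804e+01, -2.44696552e+01,  7.20707746e-02,
        5.26229327e-02, -3.37321057e-05]), 'tool_pos': array([0.16337897, 0.49857582, 0.22643964]), 'tool_rot': array([-3.14031483e+00, -2.15540239e-04,  2.82477602e+00]), 'contact_force': array([-0.73595906,  0.65943776, -0.10332515]), 'torque': array([-0.04452402, -0.00115117,  0.02680769]), 'opening': 0.09188015519400573}
```

View pics/top0.png

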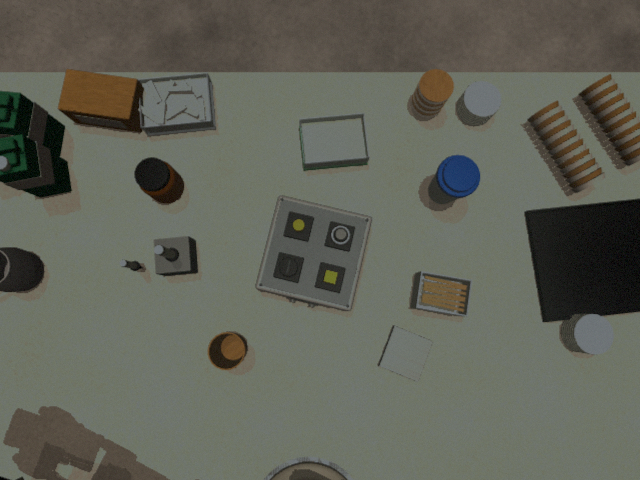

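View pics/side0.png

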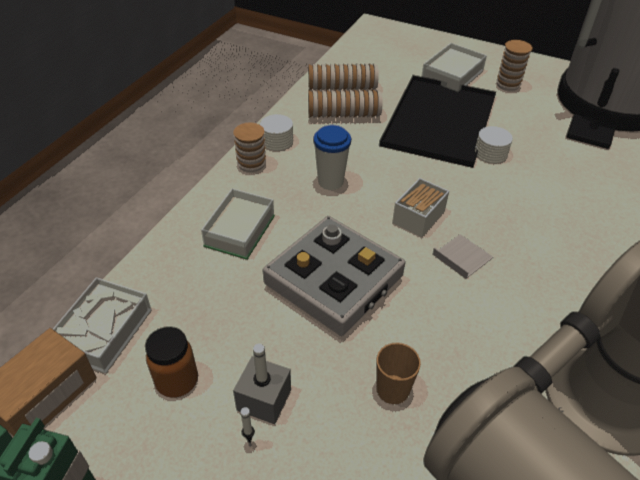

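Two things look like the pen. One stands in the grey stand (top ~(165,250), side ~(260,365)). A smaller one stands next to it (top ~(131,265), side ~(247,425)). The larger one in the stand fits the description. I'll confirm that with an enlarged crop.

Run:
```python
from h import *
import pickle
a=pickle.load(open('top0.pkl','rb'))['image'];b=pickle.load(open('side0.pkl','rb'))['image']
A=cv2.resize(a[220:290,110:210],(400,280),interpolation=2);B=cv2.resize(b[330:455,215:305],(400,555),interpolation=2)
im=np.zeros((600,800,3),np.uint8);im[:280,:400]=A;im[:555,400:]=B
im[290:570,:400]=cv2.resize(a[190:310,250:380],(400,280),interpolation=2)
save('crop1',np.clip(im*1.6,0,255).astype(np.uint8))
B=cv2.resize(b[210:340,255:415],(800,600),interpolation=2)
save('crop2',np.clip(B*1.6,0,255).astype(np.uint8))
```

```text
(no output)
```

View pics/crop1.png

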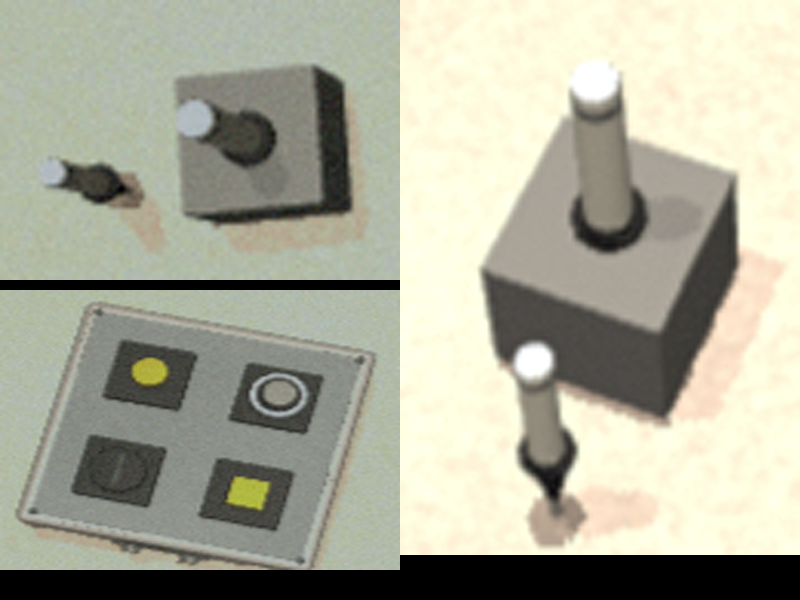

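View pics/crop2.png

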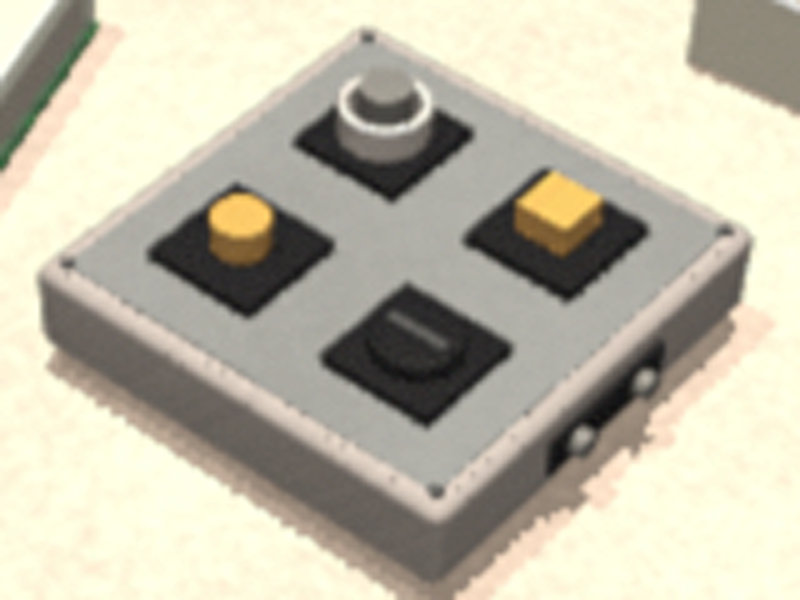

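The crop confirms it: the larger pen is in the stand (butt at top (159,250), side (259,348)). The small one stands on the table. The base carries the round stud at top (298,225), the collar with plunger at (341,235), the square stud at (331,277) and the fuse at (289,267). Next I'll measure these with masks.

Run:
```python
from h import *
import pickle
T=pickle.load(open('top0.pkl','rb'));S=pickle.load(open('side0.pkl','rb'))
def blobs(c,m,box,amin=15):
    x0,y0,x1,y1=box;mm=np.zeros(m.shape,np.uint8);mm[y0:y1,x0:x1]=m[y0:y1,x0:x1]
    n,l,s,ce=cv2.connectedComponentsWithStats(mm)
    return [(ce[i].round(1).tolist(),s[i].tolist()) for i in range(1,n) if s[i,4]>=amin]
a=T['image'].astype(int);b=S['image'].astype(int)
print('T brass',blobs(T,(a[...,0]-a[...,2]>60),(255,190,380,310)))
print('S brass all',blobs(S,(b[...,0]-b[...,2]>50),(255,210,415,340)))
for th in(120,135,150,165): print('S brass bright',th,blobs(S,(b[...,0]-b[...,2]>50)&(b[...,0]>th),(255,210,415,340)))
for th in(120,140,160):
  print('T pen',th,blobs(T,(a.min(2)>th),(150,238,175,262),8)); print('S pen',th,blobs(S,(b.min(2)>th),(248,338,275,360),8))
  print('T collar',th,blobs(T,(a.min(2)>th),(325,220,358,252),8)); print('S collar',th,blobs(S,(b.min(2)>th),(315,215,350,250),8))
print(a[235,325:358].mean(1).round().tolist());print(b[215:250,332].mean(1).round().tolist())
```

```text
T brass [([298.2, 224.5], [293, 220, 11, 10, 90]), ([330.3, 276.6], [324, 271, 13, 13, 119])]
S brass all [([366.5, 253.4], [359, 247, 16, 13, 128]), ([302.7, 256.7], [297, 252, 13, 10, 102])]
S brass bright 120 [([366.5, 252.9], [359, 247, 16, 12, 112]), ([302.5, 256.3], [297, 252, 12, 9, 87])]
S brass bright 135 [([366.8, 253.0], [360, 248, 15, 11, 100]), ([302.8, 256.4], [297, 253, 12, 8, 75])]
S brass bright 150 [([366.5, 253.0], [360, 248, 14, 11, 88]), ([302.7, 256.4], [298, 253, 11, 8, 65])]
S brass bright 165 []
T pen 120 []
S pen 120 [([261.6, 346.8], [248, 338, 27, 22, 479])]
T collar 120 []
S collar 120 [([334.4, 218.8], [315, 215, 35, 14, 235]), ([324.7, 232.4], [323, 227, 7, 11, 19]), ([337.3, 233.9], [331, 228, 10, 11, 23])]
T pen 140 []
S pen 140 [([256.0, 345.7], [248, 338, 16, 15, 114]), ([258.1, 338.8], [256, 338, 5, 3, 10]), ([267.3, 340.5], [265, 338, 6, 6, 13]), ([272.6, 343.7], [271, 341, 4, 6, 10])]
T collar 140 []
S collar 140 [([316.8, 218.3], [315, 215, 6, 9, 24]), ([341.5, 219.1], [337, 216, 9, 7, 22])]
T pen 160 []
S pen 160 []
T collar 160 []
S collar 160 []
[86.0, 72.0, 40.0, 43.0, 41.0, 37.0, 96.0, 114.0, 66.0, 31.0, 53.0, 83.0, 90.0, 88.0, 92.0, 90.0, 90.0, 89.0, 90.0, 88.0, 86.0, 57.0, 45.0, 101.0, 95.0, 56.0, 38.0, 32.0, 64.0, 87.0, 90.0, 90.0, 86.0]
[152.0, 152.0, 136.0, 127.0, 123.0, 115.0, 109.0, 108.0, 108.0, 104.0, 98.0, 98.0, 97.0, 97.0, 99.0, 99.0, 96.0, 71.0, 47.0, 46.0, 44.0, 54.0, 110.0, 130.0, 101.0, 75.0, 73.0, 73.0, 73.0, 65.0, 43.0, 26.0, 28.0, 26.0, 29.0]
```

```bash
python3 - <<'E'
from h import *
import pickle
T=pickle.load(open('top0.pkl','rb'));S=pickle.load(open('side0.pkl','rb'))
a=T['image'].astype(int);b=S['image'].astype(int)
def blobs(m,box,amin=8):
    x0,y0,x1,y1=box;mm=np.zeros(m.shape,np.uint8);mm[y0:y1,x0:x1]=m[y0:y1,x0:x1]
    n,l,s,ce=cv2.connectedComponentsWithStats(mm)
    return [(ce[i].round(1).tolist(),s[i].tolist()) for i in range(1,n) if s[i,4]>=amin]
print(a[249,150:175].tolist());print(b[348,248:272].tolist())
print('T',blobs((a.min(2)>85)&(a[...,2]-a[...,0]>5),(148,238,178,262)))
print('T',blobs((a.min(2)>95)&(a[...,2]-a[...,0]>-2),(148,238,178,262)))
print('Tring',blobs((a.min(2)>92),(329,222,354,248)))
# stand top in side/top
pr=lambda n,*x:print(n,*[np.round(i,4) for i in x])
pr('round',*tri(T,(298.2,224.5),S,(302.7,256.4)))
pr('square',*tri(T,(330.3,276.6),S,(366.6,253.0)))
E
python3 - <<'E'
from h import *
import pickle
T=pickle.load(open('top0.pkl','rb'));S=pickle.load(open('side0.pkl','rb'))
im=np.zeros((600,800,3),np.uint8)
im[:300,:400]=cv2.resize(T['image'][220:250,322:362],(400,300),interpolation=0)
im[:300,400:]=cv2.resize(S['image'][216:252,308:356],(400,300),interpolation=0)
im[300:,:400]=cv2.resize(T['image'][235:265,150:190],(400,300),interpolation=0)
im[300:,400:]=cv2.resize(S['image'][338:374,236:284],(400,300),interpolation=0)
save('/..pics/x' if 0 else 'crop3',np.clip(im*1.5,0,255).astype(np.uint8))
E
```

```text
[[113, 117, 106], [114, 120, 107], [110, 118, 103], [111, 117, 106], [111, 115, 113], [112, 119, 122], [112, 119, 121], [111, 118, 121], [111, 118, 121], [111, 118, 121], [113, 117, 121], [112, 116, 121], [105, 110, 112], [65, 64, 61], [24, 25, 18], [40, 39, 33], [42, 42, 33], [42, 41, 32], [46, 47, 39], [42, 42, 37], [38, 40, 35], [31, 29, 23], [34, 33, 34], [31, 31, 30], [29, 31, 29]]
[[159, 156, 139], [159, 155, 137], [159, 154, 136], [159, 157, 139], [160, 160, 143], [159, 161, 157], [159, 160, 163], [160, 161, 164], [160, 162, 164], [159, 160, 162], [160, 161, 163], [160, 161, 163], [160, 161, 164], [161, 162, 164], [159, 161, 163], [144, 144, 141], [121, 120, 111], [150, 149, 132], [159, 155, 138], [159, 155, 137], [160, 157, 139], [159, 158, 140], [160, 160, 142], [160, 158, 139]]
T [([158.0, 249.2], [154, 245, 9, 9, 52])]
T [([157.8, 249.2], [154, 245, 9, 9, 64])]
Tring [([340.3, 235.0], [331, 226, 19, 18, 67])]
round [0.5823 0.018  0.0862] 0.0014
square [ 0.4782 -0.0449  0.0857] 0.0012
```

View pics/crop3.png

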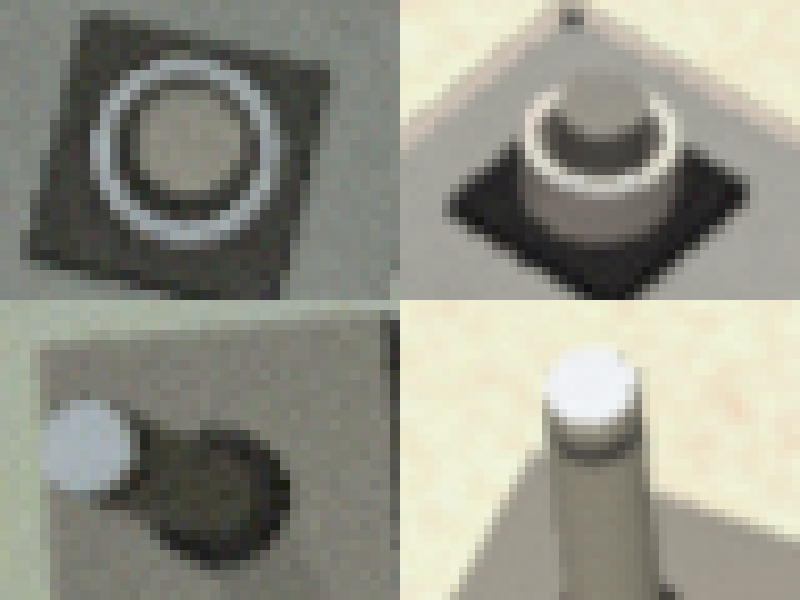

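Run:
```python
from h import *
import pickle
T=pickle.load(open('top0.pkl','rb'));S=pickle.load(open('side0.pkl','rb'))
b=S['image'].astype(int)
m=((b.min(2)>150)&(b[...,2]-b[...,0]>-2)).astype(np.uint8);m[:338]=0;m[362:]=0;m[:,:245]=0;m[:,275:]=0
M=cv2.moments(m,True);sb=(M['m10']/M['m00'],M['m01']/M['m00']);print('S butt',sb,M['m00'])
pr=lambda n,*x:print(n,*[np.round(i,4) for i in x])
pr('rim',*tri(T,(340.3,235.0),S,(331.6,232.1)))
pr('plg',*tri(T,(340.8,233.3),S,(332.1,226.9)))
pr('butt',*tri(T,(157.9,249.2),S,sb))
pr('butt plane',plane(T,157.9,249.2,.155),plane(S,*sb,.155))
pr('flange',plane(T,172,254.3,.068))
a,_=tri(T,(157.9,249.2),S,sb)
pr('rim plane',plane(T,340.3,235,.086),plane(S,331.6,232.1,.086))
pr('round plane',plane(T,298.2,224.5,.085),plane(S,302.7,256.4,.085))
pr('square plane',plane(T,330.3,276.6,.085),plane(S,366.6,253.0,.085))
pr('small pen', plane(T,124,263,.09)); pr('jar',plane(T,155,172,.11)); pr('cup',plane(T,230,345,.09)); pr('stand corners',*[plane(T,u,v,.065)[:2] for u,v in((154.5,239),(189,236.5),(190.5,272),(155.5,273.5))])
```

```text
S butt (258.38709677419354, 347.5483870967742) 62.0
rim [ 0.5611 -0.0656  0.0858] 0.0005
plg [ 0.5616 -0.066   0.0998] 0.0022
butt [0.5258 0.2721 0.157 ] 0.0015
butt plane [0.5267 0.273  0.155 ] [0.5258 0.2709 0.155 ]
flange [0.5267 0.2717 0.068 ]
rim plane [ 0.5614 -0.0656  0.086 ] [ 0.5608 -0.0655  0.086 ]
round plane [0.5831 0.0182 0.085 ] [0.5821 0.0169 0.085 ]
square plane [ 0.4788 -0.0447  0.085 ] [ 0.4778 -0.0456  0.085 ]
small pen [0.5078 0.3582 0.09  ]
jar [0.6847 0.2982 0.11  ]
cup [0.3488 0.1493 0.09  ]
stand corners [0.5583 0.3087] [0.563  0.2395] [0.4911 0.2345] [0.4886 0.3041]
```

```bash
python3 -m creep '[1,0.045,-0.028,0,-0.14, 1,0.045,-0.028,0,-0.14, 1,0.045,-0.028,0,-0.14, 1,0.045,-0.028,0,-0.14, 1,0.045,-0.028,0,0, 1,0.045,-0.028,0,0, 1,0.045,-0.028,0,0, 1,0.045,-0.028,0,0, 1,0,0,0,0]' 20
```

```text
time: 1.23
tool_pos: [0.5315, 0.2651, 0.2224]
tool_rot: [-3.134, -0.002, 2.249]
contact_force: [-0.9, 0.4, -0.6]
opening: 0.0919
```

```bash
python3 -m creep '[1,-0.005,0.007,0,0, 1,0,0,0,0]'
python3 - <<'E'
from h import *
for n in('top','side'):
    c=read_camera(n);save(n+'1',c['image']); print(proj(c,telemetry.observe()['tool_pos']))
print(telemetry.observe()['tool_pos'])
E
```

```text
time: 1.48
tool_pos: [0.5246, 0.2733, 0.2217]
tool_rot: [-3.132, -0.003, 2.25]
contact_force: [0.6, 0.7, -1.0]
opening: 0.0917
(np.float64(145.51597042465505), np.float64(245.7851807780585))
(np.float64(255.26865226694548), np.float64(322.22772090150903))
[0.52490285 0.27312009 0.22188414]
```

View pics/side1.png

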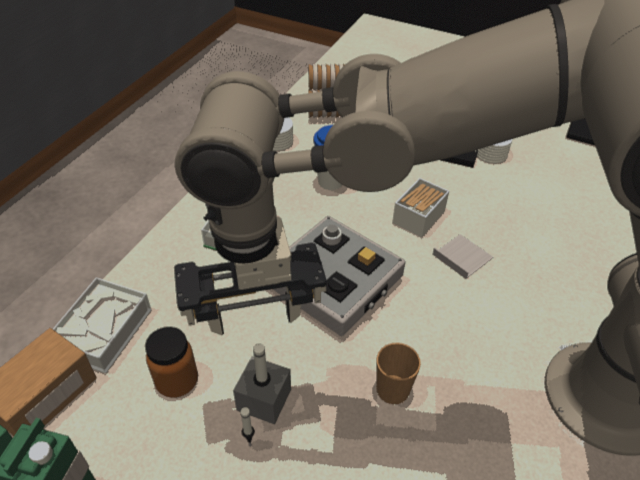

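The gripper is straight above the pen (butt at side (259,348)), and the jaws clear the small pen and the jar. Descending now.

```bash
python3 -m creep '[1,0.001,-0.001,-0.03,0, 1,0,0,-0.03,0, 1,0,0,-0.025,0, 1,0,0,-0.012,0, 1,0,0,0,0]'
```

```text
time: 2.2
tool_pos: [0.5237, 0.2757, 0.125]
tool_rot: [-3.137, -0.001, 2.256]
contact_force: [0.4, 0.2, 0.2]
opening: 0.0918
```

```bash
python3 -m creep '[1,0.002,-0.003,-0.003,0, 1,0.001,-0.001,0,0]'; python3 -m creep '[0.15,0,0,0,0, 0.15,0,0,0,0, 0.15,0,0,0,0, 0,0,0,0,0, 0,0,0,0,0, 0,0,0,0,0]' 30
```

```text
time: 2.45
tool_pos: [0.5277, 0.2721, 0.1237]
tool_rot: [-3.14, -0.0, 2.257]
contact_force: [0.2, -0.3, 0.9]
opening: 0.092
time: 3.2
tool_pos: [0.5285, 0.2721, 0.1251]
tool_rot: [3.14, 0.001, 2.256]
contact_force: [0.2, 0.2, -0.3]
opening: 0.0362
```

```bash
python3 -m creep '[0,0,0,0,0, 0,0,0,0,0, 0,0,0,0,0]' 30;python3 -m creep '[0,0,0,0,0, 0,0,0,0,0]' 40
```

```text
time: 3.58
tool_pos: [0.5281, 0.2718, 0.1249]
tool_rot: [-3.141, 0.0, 2.256]
contact_force: [-0.2, -0.8, 1.0]
opening: 0.0172
time: 3.82
tool_pos: [0.5281, 0.2718, 0.125]
tool_rot: [-3.141, 0.0, 2.256]
contact_force: [-0.6, -0.4, -0.3]
opening: 0.0169
```

```bash
python3 -m creep '[0,0,0,0.02,0, 0,0,0,0.03,0, 0,0,0,0.04,0, 0,0,0,0.035,0, 0,0,0,0,0]' 40
python3 - <<'E'
from h import *
for n in('top','side'):
    c=read_camera(n);save(n+'2',c['image'])
    s=telemetry.observe(); print(s['tool_pos'],s['opening'],proj(c,s['tool_pos']-[0,0,.119]))
E
```

```text
time: 4.45
tool_pos: [0.5276, 0.2719, 0.2521]
tool_rot: [-3.141, -0.001, 2.256]
contact_force: [0.0, -0.6, -0.8]
opening: 0.0172
[0.52672647 0.27159397 0.25007849] 0.017239711548551626 (np.float64(162.61423606025215), np.float64(250.69134970583573))
[0.52608592 0.2713463  0.24860135] 0.01733761156282183 (np.float64(259.08471440938644), np.float64(357.125315199296))
```

View pics/side2.png

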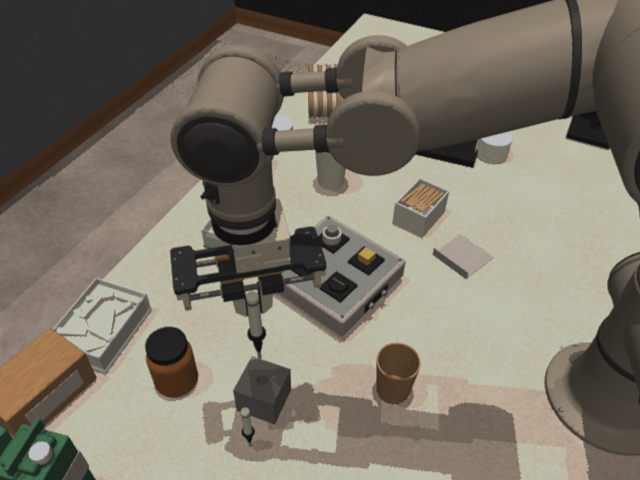

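View pics/top2.png

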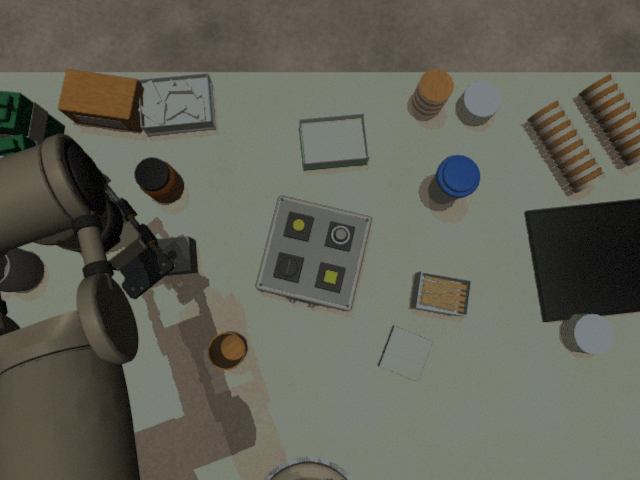

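The pen is out and clear, with its tip at side (260,358) against a predicted (259,357). Next is a point above the round stud.

```bash
python3 -m creep '[0,0.009,-0.04,0.005,0, 0,0.009,-0.045,0,0, 0,0.01,-0.045,0,0, 0,0.01,-0.045,0,0, 0,0.009,-0.045,0,0, 0,0.009,-0.034,0,0, 0,0,0,0,0, 0,0,0,0,0]' 40
python3 - <<'E'
from h import *
for n in('top','side'):
    c=read_camera(n);save(n+'3',c['image'])
    s=telemetry.observe(); p=s['tool_pos'];print(p,s['opening'],proj(c,p-[0,0,.12]),proj(c,[.5825,.0175,.085]))
    if n=='side': save('s3c',np.clip(1.6*cv2.resize(c['image'][150:300,230:430],(800,600),interpolation=2),0,255).astype(np.uint8))
E
```

```text
time: 5.55
tool_pos: [0.5767, 0.0103, 0.2367]
tool_rot: [-3.114, -0.02, 2.258]
contact_force: [0.0, 0.3, -0.2]
opening: 0.0171
[0.57661242 0.01046001 0.23668427] 0.016945987593458244 (np.float64(301.8365799705194), np.float64(225.0566673113504)) (np.float64(298.5423400783035), np.float64(224.80972588045043))
[0.57676697 0.01081065 0.2371676 ] 0.017017230935583865 (np.float64(306.6285578183953), np.float64(243.37806212560844)) (np.float64(302.3554401932226), np.float64(256.53329572381443))
```

View pics/s3c.png

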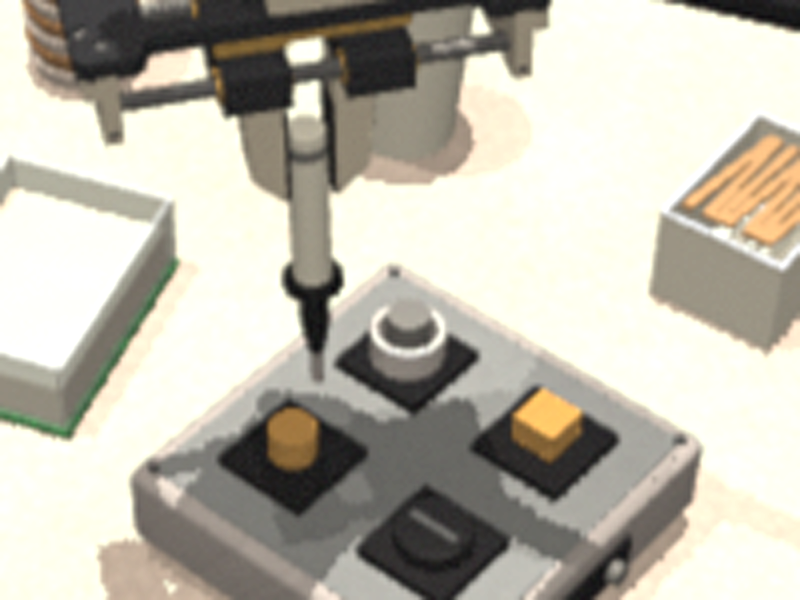

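View pics/top3.png

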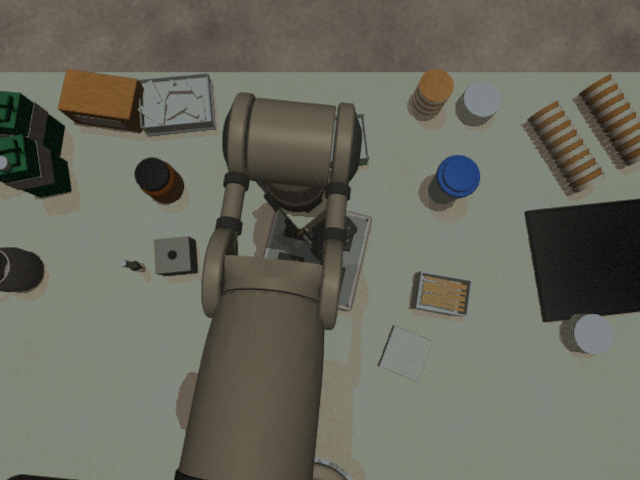

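```bash
cat >> h.py <<'E'
from scipy.spatial.transform import Rotation as Ro
def tip(L=.120):
    s=telemetry.observe();R=Ro.from_euler('xyz',s['tool_rot']).as_matrix();return s['tool_pos']+R@[0,0,L]
def report(n,targ):
    out=None
    t=tip();c=read_camera('side');
    print('tip',t.round(4),'proj',np.round(proj(c,t),1),'targ',np.round(proj(c,targ),1),'d',(np.array(targ)-t).round(4),telemetry.observe()['contact_force'].round(1),telemetry.observe()['opening'])
    u,v=[int(x) for x in proj(c,targ)]
    save(n,np.clip(1.6*cv2.resize(c['image'][v-60:v+30,u-60:u+60],(800,600),interpolation=2),0,255).astype(np.uint8));print('crop origin',u-60,v-60,'scale 6.67')
E
python3 -m creep '[0,0.005,0.006,0,0, 0,0,0,0,0]'; python3 -c "
from h import *
print(telemetry.observe()['tool_rot'],telemetry.observe()['tool_pos']);report('r1',[.5825,.0175,.085])"
```

```text
time: 5.9
tool_pos: [0.5819, 0.0191, 0.2372]
tool_rot: [-3.115, -0.019, 2.262]
contact_force: [-0.4, 0.2, -1.2]
opening: 0.0168
[-3.11454974 -0.01944916  2.26165585] [0.58192617 0.01913486 0.23719191]
tip [0.5779 0.0189 0.1173] proj [304.1 245.9] targ [302.4 256.5] d [ 0.0046 -0.0014 -0.0323] [-0.1  0.3 -1.2] 0.017100508689080644
crop origin 242 196 scale 6.67
```

View pics/r1.png

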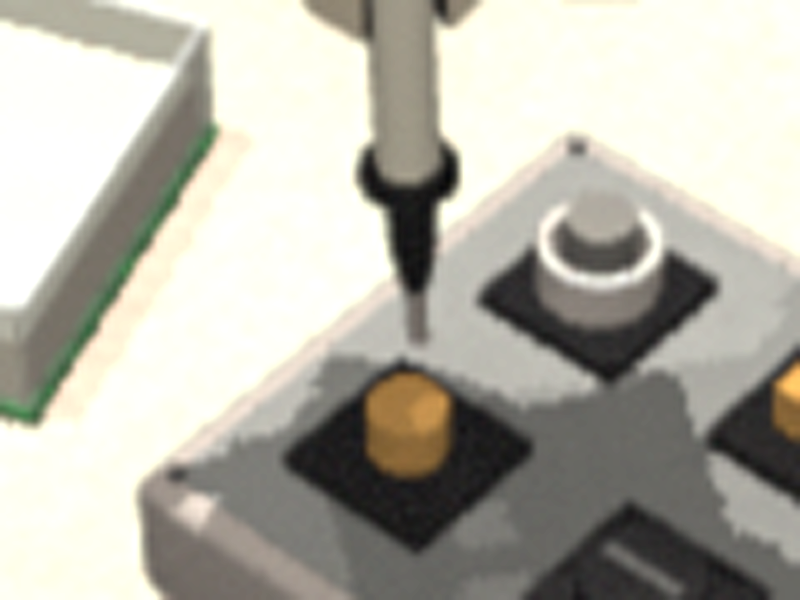

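```bash
python3 -m creep '[0,0.004,-0.001,-0.015,0, 0,0,0,-0.011,0, 0,0,0,0,0]'; python3 -c "
from h import *
report('r2',[.5825,.0175,.085])"
```

```text
time: 6.32
tool_pos: [0.5856, 0.0183, 0.2088]
tool_rot: [-3.114, -0.02, 2.262]
contact_force: [-0.4, 0.4, -0.6]
opening: 0.0173
tip [0.5814 0.018  0.0889] proj [302.7 255.5] targ [302.4 256.5] d [ 0.0011 -0.0005 -0.0039] [ 0.3  0.1 -1.8] 0.01729027663347384
crop origin 242 196 scale 6.67
```

```bash
python3 -m creep '[0,0,0,-0.002,0, 0,0,0,0,0]';python3 -m creep '[0,0,0,-0.002,0, 0,0,0,0,0]'; python3 -c "
from h import *
report('r3',[.5825,.0175,.085])"
```

```text
time: 6.62
tool_pos: [0.586, 0.0181, 0.2076]
tool_rot: [-3.115, -0.019, 2.262]
contact_force: [1.3, 0.6, -1.6]
opening: 0.0169
time: 6.88
tool_pos: [0.5862, 0.018, 0.2059]
tool_rot: [-3.115, -0.018, 2.262]
contact_force: [0.0, -0.2, -0.7]
opening: 0.0171
tip [0.5824 0.0177 0.086 ] proj [302.4 256.3] targ [302.4 256.5] d [ 0.0001 -0.0002 -0.001 ] [ 0.7 -0.1 -0.6] 0.017540301935363663
crop origin 242 196 scale 6.67
```

View pics/r3.png

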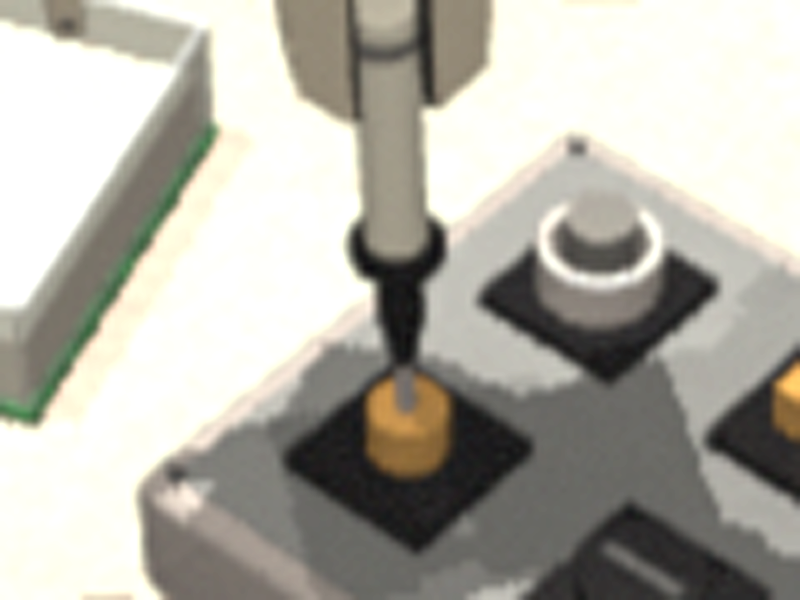

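```bash
python3 -m creep '[0,0,0,-0.002,0, 0,0,0,0,0]';python3 -m creep '[0,0,0,-0.002,0, 0,0,0,0,0]'
```

```text
time: 7.18
tool_pos: [0.5867, 0.0179, 0.2048]
tool_rot: [-3.117, -0.017, 2.262]
contact_force: [0.9, -0.5, -0.1]
opening: 0.0174
time: 7.42
tool_pos: [0.5872, 0.0178, 0.2048]
tool_rot: [-3.118, -0.015, 2.262]
contact_force: [0.2, -0.6, -0.3]
opening: 0.0172
```

```bash
python3 -m creep '[0,0,0,-0.004,0, 0,0,0,-0.004,0]';python3 -m creep '[0,0,0,-0.006,0, 0,0,0,-0.006,0]'
```

```text
time: 7.68
tool_pos: [0.5899, 0.017, 0.204]
tool_rot: [-3.126, -0.005, 2.262]
contact_force: [-4.9, -0.6, 25.1]
opening: 0.0175
time: 7.92
tool_pos: [0.594, 0.0148, 0.2031]
tool_rot: [-3.136, 0.011, 2.263]
contact_force: [-4.7, -3.3, 29.1]
opening: 0.0175
```

```bash
python3 -m creep '[0,0,0,0.012,0, 0,0,0,0.012,0, 0,0,0,0,0, 0,0,0,0,0]'; python3 -c "
from h import *
print(telemetry.observe()['tool_rot'])
report('r4',[.5825,.0175,.085])"
```

```text
time: 8.43
tool_pos: [0.5939, 0.0149, 0.2276]
tool_rot: [-3.136, 0.01, 2.263]
contact_force: [-0.4, 0.4, -0.9]
opening: 0.0169
[-3.13622668  0.01040497  2.26253864]
tip [0.5942 0.0135 0.1076] proj [297.7 244.8] targ [302.4 256.5] d [-0.0117  0.004  -0.0226] [ 0.4 -0.6 -1.7] 0.01684322803168194
crop origin 242 196 scale 6.67
```

View pics/r4.png

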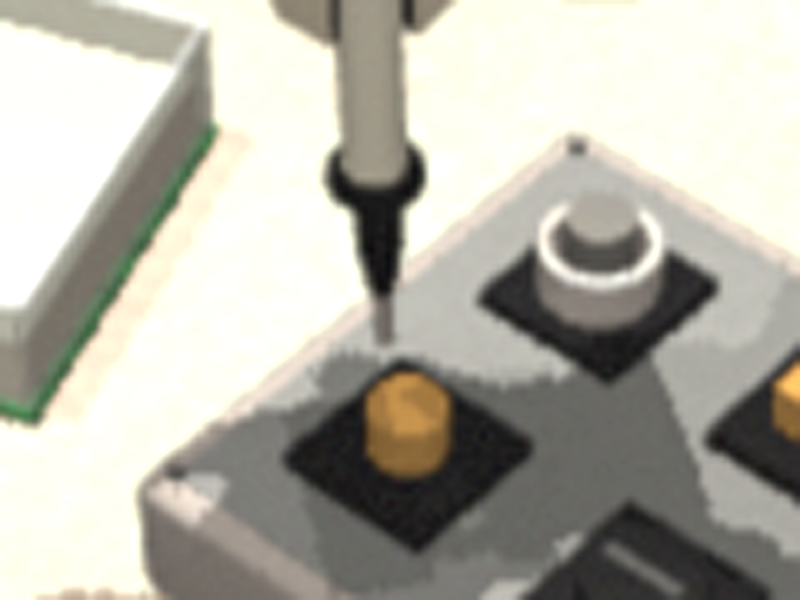

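```bash
python3 -c "
from h import *
c=read_camera('side');t=tip();print(t, plane(c,299.1,247.2,t[2]))"
python3 -m creep '[0,0,0,0.012,0, 0,-0.03,-0.015,0,0, 0,-0.03,-0.015,0,0, 0,-0.03,-0.015,0,0, 0,-0.02,-0.01,0,0, 0,0,0,0,0, 0,0,0,0,0]'; python3 -c "
from h import *
print(telemetry.observe()['tool_rot'])
report('q1',[.4783,-.0452,.085])"
```

```text
[0.59419179 0.01347731 0.1075928 ] [0.58900006 0.01770657 0.1075928 ]
time: 9.4
tool_pos: [0.4823, -0.0413, 0.2425]
tool_rot: [-3.138, 0.013, 2.263]
contact_force: [-0.5, 0.2, -0.6]
opening: 0.0169
[-3.13781186  0.0125672   2.26302881]
tip [ 0.4829 -0.0427  0.1225] proj [364.9 239.3] targ [366.3 253.1] d [-0.0046 -0.0025 -0.0375] [ 0.1 -0.2  0.1] 0.01700334408132307
crop origin 306 193 scale 6.67
```

View pics/q1.png

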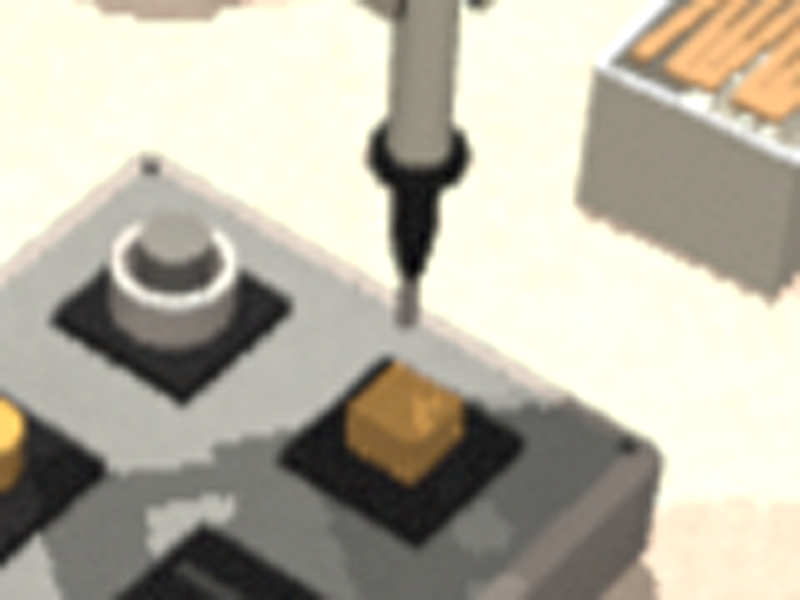

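```bash
python3 -m creep '[0,-0.001,-0.005,-0.012,0, 0,0,0,-0.012,0, 0,0,0,-0.005,0, 0,0,0,0,0]'; python3 -c "
from h import *
report('q2',[.4783,-.0452,.085])"
```

```text
time: 9.95
tool_pos: [0.4819, -0.0458, 0.21]
tool_rot: [-3.136, 0.01, 2.265]
contact_force: [-0.2, -1.0, -0.8]
opening: 0.0173
tip [ 0.4822 -0.0472  0.09  ] proj [364.9 249.9] targ [366.3 253.1] d [-0.0039  0.002  -0.005 ] [-1.1  0.5 -0.6] 0.0169513909537139
crop origin 306 193 scale 6.67
```

View pics/q2.png

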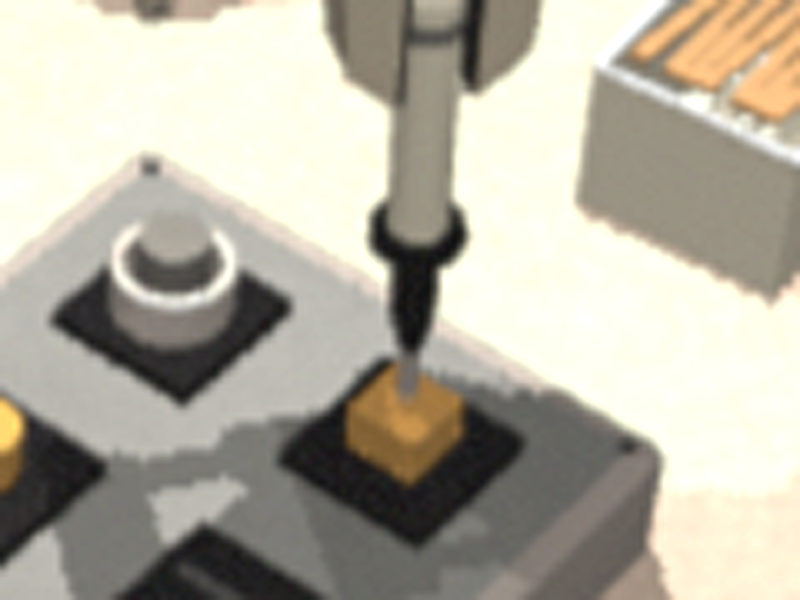

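```bash
python3 -m creep '[0,0,0,-0.004,0]';python3 -m creep '[0,0,0,-0.003,0]';python3 -m creep '[0,0,0,-0.003,0]'
```

```text
time: 10.12
tool_pos: [0.4824, -0.0459, 0.2066]
tool_rot: [-3.137, 0.012, 2.265]
contact_force: [0.0, 0.2, 0.2]
opening: 0.017
time: 10.25
tool_pos: [0.4827, -0.046, 0.2039]
tool_rot: [-3.138, 0.013, 2.265]
contact_force: [-0.6, -0.5, 14.0]
opening: 0.0168
time: 10.38
tool_pos: [0.4843, -0.0467, 0.2035]
tool_rot: [-3.14, 0.018, 2.265]
contact_force: [-3.2, -1.1, 26.5]
opening: 0.0173
```

```bash
python3 -m creep '[0,0,0,-0.0015,0]'; python3 -c "
from h import *
report('q3',[.4783,-.0452,.085])"
```

```text
time: 10.5
tool_pos: [0.4846, -0.0472, 0.2038]
tool_rot: [-3.141, 0.02, 2.265]
contact_force: [-4.2, -1.2, 8.4]
opening: 0.017
tip [ 0.4861 -0.0492  0.0839] proj [363.3 250.8] targ [366.3 253.1] d [-0.0078  0.004   0.0011] [-4.5 -0.3 12.5] 0.017516020046451048
crop origin 306 193 scale 6.67
```

View pics/q3.png

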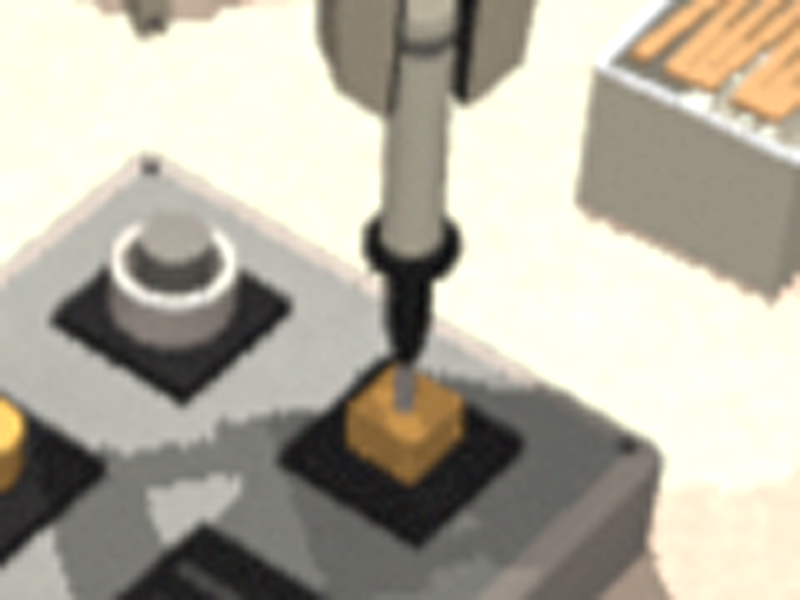

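The tip sits at the middle of the square top (side (366,254)) with 8–26 N for over 0.25 s. Now lift and go above the plunger.

```bash
python3 -m creep '[0,0,0,0.015,0, 0,0,0,0.018,0, 0,0.03,-0.007,0,0, 0,0.03,-0.007,0,0, 0,0.02,-0.005,0,0, 0,0,0,0,0, 0,0,0,0,0]'; python3 -c "
from h import *
print(telemetry.observe()['tool_rot'])
report('p1',[.5613,-.0656,.096])"
```

```text
time: 11.42
tool_pos: [0.566, -0.0665, 0.2387]
tool_rot: [3.141, 0.022, 2.265]
contact_force: [-0.1, -0.4, -0.5]
opening: 0.0173
[3.14101767 0.02206591 2.26528722]
tip [ 0.5677 -0.0685  0.1188] proj [329.5 217.9] targ [331.5 228.4] d [-0.0064  0.0029 -0.0228] [ 0.6  0.4 -0.5] 0.016981848167870257
crop origin 271 168 scale 6.67
```

View pics/p1.png

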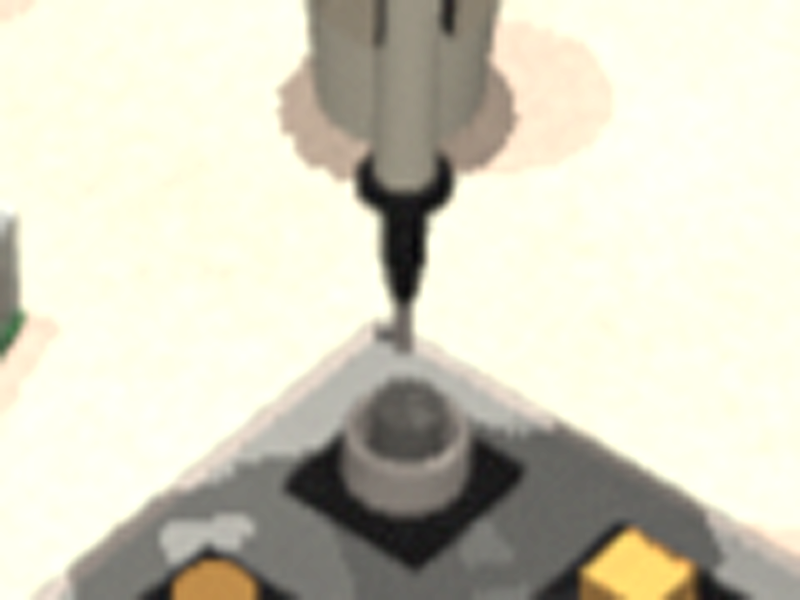

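```bash
python3 -c "
from h import *
c=read_camera('side');print(tip(),plane(c,331.2,220,.119),plane(c,331.2,220,.117))"
```

```text
[ 0.56770972 -0.06850963  0.11897745] [ 0.56221017 -0.06454467  0.119     ] [ 0.56305845 -0.06646008  0.117     ]
```

```bash
python3 -m creep '[0,-0.001,-0.001,-0.01,0, 0,0,0,-0.008,0, 0,0,0,0,0]';python3 -c "
from h import *
report('p2',[.5613,-.0656,.096])"
```

```text
time: 11.9
tool_pos: [0.5636, -0.0672, 0.2198]
tool_rot: [3.141, 0.022, 2.265]
contact_force: [-0.4, 0.1, -0.7]
opening: 0.017
tip [ 0.5653 -0.0692  0.0998] proj [330.5 225.2] targ [331.5 228.4] d [-0.004   0.0036 -0.0038] [-0.2  0.2 -0.2] 0.016998985633030702
crop origin 271 168 scale 6.67
```

View pics/p2.png

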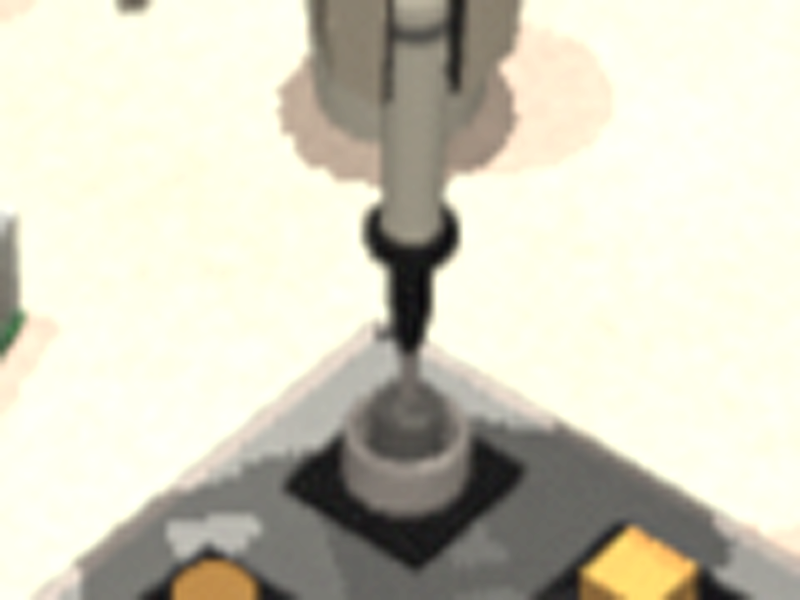

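```bash
for i in 1; do python3 -m creep '[0,0.001,0,-0.003,0]'; python3 -m creep '[0,0,0,-0.002,0]'; python3 -m creep '[0,0,0,-0.002,0]'; done
```

```text
time: 12.08
tool_pos: [0.5651, -0.0673, 0.2174]
tool_rot: [3.14, 0.023, 2.265]
contact_force: [0.0, 0.4, -1.2]
opening: 0.0173
time: 12.2
tool_pos: [0.5652, -0.0673, 0.2153]
tool_rot: [3.14, 0.023, 2.265]
contact_force: [-0.0, 0.2, 0.2]
opening: 0.0175
time: 12.32
tool_pos: [0.5654, -0.0673, 0.2136]
tool_rot: [3.14, 0.024, 2.265]
contact_force: [-1.0, 0.5, 2.5]
opening: 0.0171
```

```bash
python3 -m creep '[0,0,0,-0.002,0]'; python3 -m creep '[0,0,0,-0.002,0]'; python3 -m creep '[0,0,0,-0.002,0]';python3 -c "
from h import *
report('p3',[.5613,-.0656,.096])"
```

```text
time: 12.45
tool_pos: [0.5655, -0.0674, 0.2119]
tool_rot: [3.139, 0.025, 2.265]
contact_force: [-0.7, 0.4, 2.6]
opening: 0.0173
time: 12.58
tool_pos: [0.5656, -0.0675, 0.2102]
tool_rot: [3.139, 0.025, 2.265]
contact_force: [-0.9, 0.2, 3.4]
opening: 0.0173
time: 12.7
tool_pos: [0.5657, -0.0675, 0.2085]
tool_rot: [3.139, 0.025, 2.265]
contact_force: [-0.9, -0.6, 4.5]
opening: 0.0172
tip [ 0.5679 -0.0696  0.0885] proj [329.3 228.7] targ [331.5 228.4] d [-0.0066  0.004   0.0075] [-1.   0.1  5. ] 0.016955433336582223
crop origin 271 168 scale 6.67
```

View pics/p3.png

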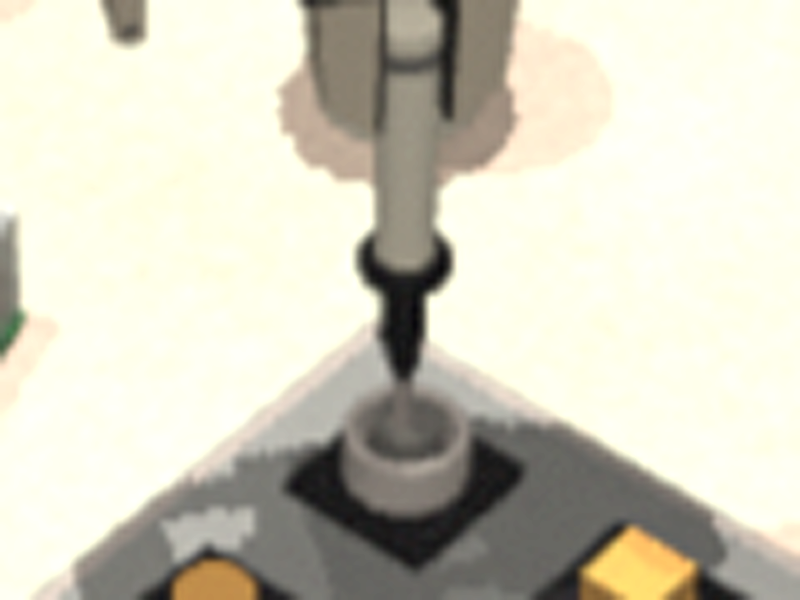

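```bash
python3 -m creep '[0,0,0,-0.002,0]'; python3 -m creep '[0,0,0,-0.0015,0]'; python3 -c "
from h import *
F=[]
for i in range(4):
  c=read_camera('side');s=telemetry.observe();F.append(s['contact_force'][2]);print(s['tool_pos'].round(4),F[-1].round(2),s['qvel'].round(4).max())
print(np.mean(F))
report('p4',[.5613,-.0656,.086])"
```

```text
time: 12.88
tool_pos: [0.5657, -0.0675, 0.2065]
tool_rot: [3.139, 0.026, 2.265]
contact_force: [-1.3, 0.0, 6.4]
opening: 0.0173
time: 13.0
tool_pos: [0.5658, -0.0676, 0.2053]
tool_rot: [3.138, 0.026, 2.266]
contact_force: [-1.8, 0.1, 5.6]
opening: 0.0172
[ 0.5658 -0.0675  0.2052] 5.71 0.0052
[ 0.5658 -0.0675  0.2053] 5.95 0.0028
[ 0.5658 -0.0676  0.2053] 6.59 0.001
[ 0.5658 -0.0676  0.2054] 5.09 0.0009
5.835225183645617
tip [ 0.5681 -0.0698  0.0854] proj [329.2 229.8] targ [331.4 232. ] d [-0.0068  0.0042  0.0006] [-1.8 -0.1  6.1] 0.017574248208382437
crop origin 271 171 scale 6.67
```

View pics/p4.png

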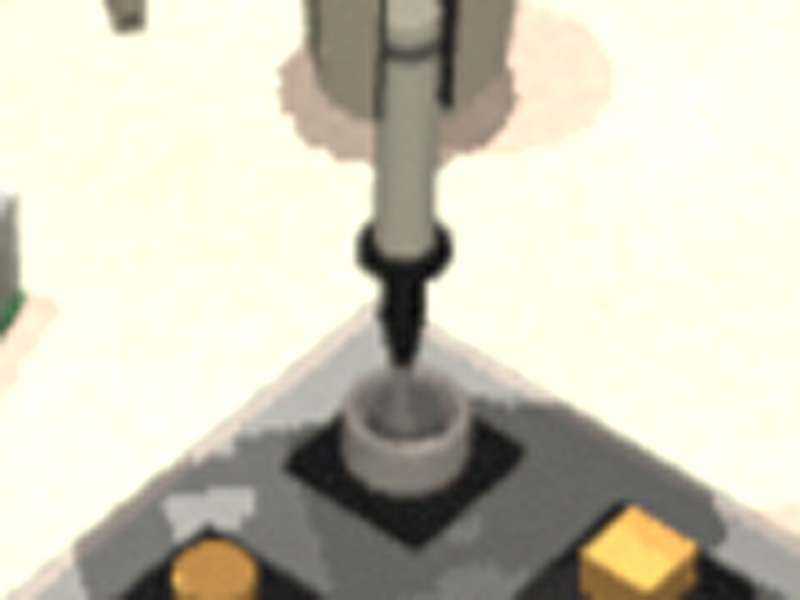

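```bash
python3 -c "
from h import *
F=[]
for i in range(14):
  c=read_camera('side');s=telemetry.observe();F.append(s['contact_force'][2])
print(s['time'],s['tool_pos'].round(4),np.mean(F),s['opening'],np.abs(s['qvel']).max())
save('sideF',c['image']);c=read_camera('top');save('topF',c['image'])"
```

```text
13.95 [ 0.5658 -0.0676  0.2054] 5.99196092923704 0.017123133745901506 0.0010338173932091632
```

View pics/sideF.png

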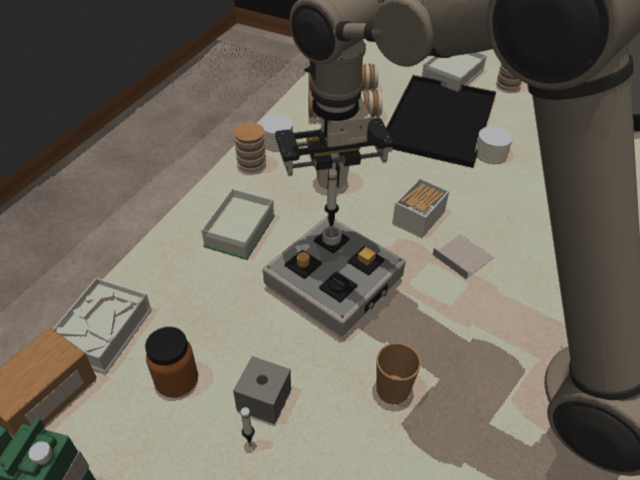

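The bystanders are where they were: jar (172,362), cup (396,374), stirrers (421,207), cover (463,255). The pen holds the plunger steadily at (331,230), so I'm handing in.

```bash
python3 -c "
from h import *
print(workorder.hand_in()); s=telemetry.observe();print(s['time'],s['tool_pos'],s['contact_force'])"
```

```text
the job is handed in; nothing more can be done
None
the job is handed in; nothing more can be done
```

I took the larger pen from its stand and touched the round stud's top, then the square stud's top. I then pressed the plunger to about flush and handed in at about 14 s with the gripped pen still holding it; no verdict is reported.

**Last checks:**
- **Plunger depth:** the tip height puts it about 10 mm down. The force, about 6.0 N plus 0.6 N for the pen's weight, puts it about 9 mm down. The two differ by about 1 mm, and both are inside 7 to 13 mm. The arm was still for about 1 s before hand-in.
- **Bystanders:** the ones clearly visible in the last side picture stand where they started. The travel cup is partly hidden behind the gripper there, and I saved the last top picture without viewing it.

**What did not go cleanly:** both stud touches were pushed harder than needed, 25–29 N on the round stud and up to 26 N on the square one. On the round stud the tool drifted several mm while pressing. The pen also tilted slightly in the grip, so the tip ended about 7–8 mm off where the tool pose put it. I used the side camera to correct for this before the square stud and the plunger.

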